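# Load the solder-reel canister and seat its keyed cover

## Task

Put the two solder reels away: thread the green reel fully down the spindle in the grey canister, then the orange reel on top of it. Then close the canister with the blue cover so that its four lugs have dropped into the notches of the yellow collar and it lies fully down and level; feel for the notches with light pressure rather than forcing it, let go, and leave the mouse, phone and tin alone.

Things in the scene. Friction and masses are not known exactly. Their poses are not given: they have to be found in the camera images.
- canister: Open round drum, matt grey, fixed to the bench: 153 mm outside, 144 mm inside, its floor 20 mm above its underside. Origin: centre of its underside, z up; a spindle stands on its axis.
- spindle_tip (a point): Top of the canister's upright steel spindle, 18 mm across, tapered tip, 79 mm above the canister's origin.
- rim (a point): Centre of the canister's mouth, level with the tops of the collar's four yellow teeth, 70 mm above the canister's origin. The teeth, 144 to 160 mm across, are parted by four notches 23 mm wide, 12 mm deep, 90 degrees apart. The collar is stiff (slips round at about 1.2 N m) and starts at any angle, which no reading gives, this point's axes neither: see it or feel for it.
- cover: Loose round blue cover, 162 mm across, about 0.3 kg, lying right way up. Origin: centre of its underside. Upward from it: grey plug ring 136 mm across (139 at its corners), 0 to 14 mm; brim 162 mm across 14 to 20 mm; hollow crown 138 mm across to 40 mm; handle to 70 mm. With the lugs riding on the teeth its origin is 64 mm above the canister's and the plug already centres it; seated, the brim lies on the teeth and it is 56 mm.
- handle (a point): Centre of the top of the cover's black bar handle: 70 mm long along the cover's x axis, 18 mm wide along y, 30 mm tall, 70 mm above the cover's origin.
- lug (a point): Foot of one of four equal grey lugs under the cover's brim, on its +x, +y, -x and -y axes (this one: +x, 72.5 mm from the axis): 14 mm wide, reaching 8 mm down from the brim and out to 159 mm across. In the notches they let the cover drop 8 mm; a turn of at most 90 degrees always meets the notches.
- green_reel: Solder reel with green flanges, 60 mm across, 32 mm tall, 26 mm bore, about 0.22 kg, standing flat with its bore upright. Origin: centre of its underside, z up. Home: origin 20 mm above the canister's origin.
- orange_reel: Solder reel with orange flanges, same sizes as the green one: 60 mm across, 32 mm tall, 26 mm bore. Origin: centre of its underside, z up. Home on the green reel: origin 52 mm above the canister's origin.
- mouse: Black computer mouse, about 75 mm long and 33 mm tall; origin at its underside. Leave alone.
- phone: Dark phone lying flat, 150 x 72 x 9 mm; origin: centre of its underside, length along x. Leave alone.
- flux_tin: White open tin, 72 mm across, 55 mm tall; origin: centre of its underside. Leave alone.
Mind the look-alikes: they are no part of the job. What is meant by the orange_reel is not pink or white, and is the smaller of those in its own colour.

How it is judged (in metres and radians):
On the way, in this order (a step that is already met when the one before it is completed fails the run):
1. the green reel is down the spindle on the canister's floor (z of green_reel in the frame of canister between 0.017 and 0.023 m and horizontal distance between green_reel and canister below 0.007 m and angle between green_reel's own z axis and vertical below 0.06 rad), for 0.2 s.
2. the orange reel is down the spindle on the green one (all of step 1 and z of orange_reel in the frame of canister between 0.048 and 0.056 m and horizontal distance between orange_reel and canister below 0.007 m and angle between orange_reel's own z axis and vertical below 0.06 rad), for 0.2 s.
At the end, for the whole second after the job is handed in: Green reel on the canister's floor (within 3 mm of home) and orange reel on it (within 4 mm), both centred on the spindle within 7 mm and upright; the cover's lugs in the notches: cover within 2.5 mm of its seated height, centred within 7 mm, level within 0.025 rad, at rest, let go (all of step 2 and z of cover in the frame of canister between 0.0535 and 0.0585 m and horizontal distance between cover and canister below 0.007 m and angle between cover's own z axis and vertical below 0.025 rad and linear speed of cover below 0.01 m/s); the robot touches nothing.
It fails at once if the mouse, phone or tin is pushed more than 20 mm (distance of any of mouse, phone, flux_tin from where it was at the start of the episode above 0.02 m).
It fails at once if the cover is slammed or forced: more than 300 N between cover and canister (contact force between cover and canister above 300 N).
It also fails if it takes over 72 s, if anything falls off the work surface, if the arm or the gripper's body presses on something with over 40 N, if the wrist force passes 120 N, or if a joint passes its speed limit or range.

## Robot

A 7-joint arm with a two-finger parallel gripper is mounted at the origin on the work surface. World frame = base frame: x ahead of the robot, y to its left, z up, the work surface at z = 0. Lengths are in mm, angles in rad, forces in N, time in s.
With the tool pointing down it reaches from about 425 to 875 mm from the base axis. Payload 4.7 kg.
Tool frame: the origin (TCP) lies at the very end of the fingers, on their centre line; the grasp point (between the pads) lies 19 mm behind it; z points along the fingers, y is the line along which they close (so a half turn about z gives the same grasp; the last joint's range is limited). The gripper opens to 85 mm and grips with 20 to 120 N. Pads are 22 mm wide; open, the fingers measure 114 mm over their backs; the gripper's body (76 mm by 85 mm) begins 54 mm behind the grasp point. The pads swing forward as they close: fully open they stand 13 mm farther back than shut.
Start: joints at [-1.229, 0.321, -0.07, 1.45, 0.023, 1.371, -0.057], TCP at [209.302, 615.4, 231.349] pointing down, gripper open.
Joint ranges: [-2.86, 2.86], [-0.3, 2.09], [-1.38, 1.24], [0.06, 2.45], [-1.56, 4.7], [0.09, 2.05], [-2.69, 2.69]. Speed limits (rad/s): [2.57, 2.57, 3.14, 3.14, 3.14, 3.14, 3.14].

## Interface

Orientations are given as [roll, pitch, yaw] about the fixed x, y, z axes, in that order (R = Rz(yaw) Ry(pitch) Rx(roll)).
In Python, from station import * gives the robot as it stands.
- The arm moves only by the tool carry_out, never from a script. Its argument "series" is a list of rows, each a list of 4 numbers: the shift along the tool's x, y, z in mm, then the turn about the tool's z in rad. In form: [[tx, ty, tz, twist], ...]. A call has exactly 5 rows; each row shifts and turns the commanded pose from where the row before left it, along the tool's axes as they then stand; what a row does not reach is not made up. A row lasts 1/12 s, in which the tool goes at most 41.7 mm and 7.16 degrees, less where a joint would pass 70% of its speed; a pose out of reach is approached as far as the arm can. A call is refused whole if a number of a shift passes 41.7 or a number of a turn 0.125, either way. A call with a gripper value outside its range is refused whole. "hand" is the finger opening in mm, from 0 to 85.4, set as the call begins (left out, the last holds). The fingers move at their own pace and stop on an object; the grip force is fixed at half the most. Time passes only in rows, so rows that do not move let the fingers close, or fill a call up. It gives the time, the measured TCP pose, the force, the opening and the grip force at its end, in the units of the state.
- state(): the state, without advancing time (a new reading comes with each control period).
- grab_frame(name): name is "scene" or "top" or "wrist"; returns a dict with "pixels" (480x640x3 uint8, blue, green, red), "fx", "fy", "cx", "cy" (pixels), "R" (3x3) and "t" (3): a world point X has camera coordinates R X + t; the wrist camera has in their place "T_tool_cam" (4x4, takes a point from camera to tool coordinates, whose origin is the TCP and whose axes are the flange's). Camera axes: x right, y down, z forward; pixel columns grow to the right and rows downward; lengths in mm; the calibration is good to about 2 mm. A picture is of the moment at which its call begins: read the wrist's pose just before it. There is no depth.
- hand_in(): hands the job in; it is judged then, once.
The state is a dict: "time": time; "joints": joint angles; "joint_vel": joint speeds; "tau": joint torques, N m; "tcp_pos": TCP position; "orientation": TCP orientation; "contact_force": force on the tool from outside, world axes, zero at the start; "moment": the same for the moment, N m; "grip_width": finger opening in mm; "finger_force": force on a finger pad.
Only numpy, scipy, OpenCV 4.12 (cv2) and the standard library are available. Lean on these libraries where they do the work, as an engineer would, in place of code of your own. Each camera call takes 0.05 s, during which the arm holds its last target. There are 200 camera calls.

## Working session

There is one attempt and no reset: what is moved stays moved. The work goes in short steps, Python scripts to look and compute and a tool call to move; the robot and the scene stay as the last step left them, time stands still between calls to the robot, and variables do not carry over. Pictures are saved under pics/ and viewed, at most 10 in all, crops included, and the job is handed in when it is done.

Besides the shell and the picture viewer there is one more tool, called after "Request:" in YAML: its name, and indented under it one key for each argument. carry_out: Moves the arm, as the interface text tells. Its arguments: {"type":"object","properties":{"series":{"type":"array"},"hand":{"type":"number"}},"required":["series"]}

```bash
mkdir -p pics; ls
python3 - <<'E'
from station import *
import cv2,json,numpy as np
s=state();print(s)
for n in("top","scene"):
    f=grab_frame(n);cv2.imwrite(f"pics/{n}0.png",f["pixels"]);np.savez(f"{n}0.npz",**f);print(n,f["fx"],f["cx"],f["R"],f["t"])
f=grab_frame("wrist");print(f["T_tool_cam"],f["fx"])
E
```

```text
pics
{'time': 0.0, 'joints': array([-1.22892553,  0.32181057, -0.0700803 ,  1.45167551,  0.02261657,
        1.37079521, -0.05692593]), 'joint_vel': array([-0.0010688 ,  0.00012983, -0.0003167 ,  0.00010069, -0.00060775,
       -0.00115984,  0.00047854]), 'tau': array([-6.25447192e-04, -4.93569946e+01, -3.82518768e-01, -3.14342487e+01,
        1.30386380e-02,  1.14725571e-02,  3.38183092e-06]), 'tcp_pos': array([209.13852868, 614.86844099, 230.23128588]), 'orientation': array([-3.13969446e+00,  1.16269829e-04,  2.81382572e+00]), 'contact_force': array([-0.17129337, -0.05267958,  0.64910874]), 'moment': array([-0.01274744,  0.00175787, -0.01737281]), 'finger_force': 0.0, 'grip_width': 85.35788417829949}
top 466.59441482035965 318.28350344521704 [[ 0.0148338  -0.99981008 -0.01263932]
 [-0.98661289 -0.01258254 -0.1625936 ]
 [ 0.16240369  0.014882   -0.98661217]] [-26.95134714 559.85520886 821.74709311]
scene 458.52445667514036 320.3329004557769 [[ 0.24788536  0.968773   -0.00563283]
 [ 0.73372631 -0.19153299 -0.65189019]
 [-0.63261248  0.15746108 -0.75829246]] [ -80.98470583 -352.76727272 1364.59720447]
[[-2.18791166e-04 -9.50253041e-01 -3.11478907e-01  8.03850994e+01]
 [ 9.99999517e-01 -5.06487460e-04  8.42754303e-04  6.29645536e-01]
 [-9.58589999e-04 -3.11478572e-01  9.50252693e-01 -1.43253539e+02]
 [ 0.00000000e+00  0.00000000e+00  0.00000000e+00  1.00000000e+00]] 422.21552970928286
```

View pics/top0.png

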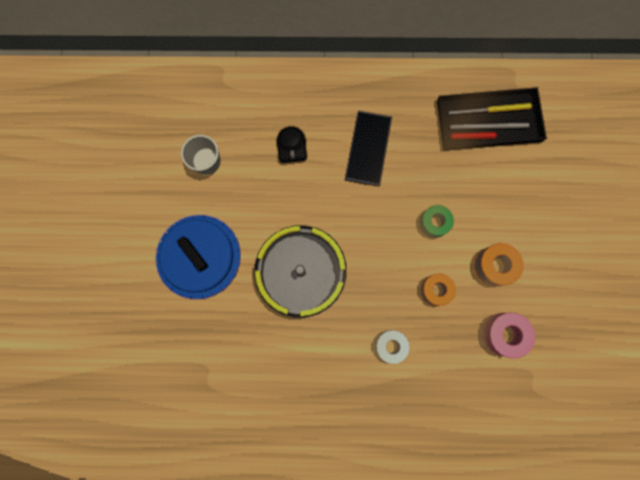

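View pics/scene0.png

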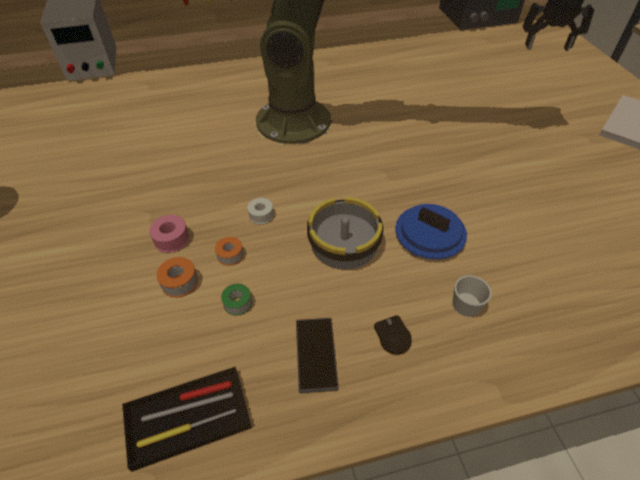

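The top view shows the green reel at (438,221), the small orange reel at (439,290), the canister at (300,271) and the cover at (198,256) with its handle diagonal. Dark notches show at about (306,229), (344,272), (294,314) and (257,267). The scene view agrees. Next I measure them.

```bash
cat > h.py <<'E'
import numpy as np,cv2
def ray(f,uv,z):
    uv=np.atleast_2d(uv).astype(float)
    d=np.c_[(uv[:,0]-f["cx"])/f["fx"],(uv[:,1]-f["cy"])/f["fy"],np.ones(len(uv))]@f["R"]
    c=-f["R"].T@f["t"]
    return (c+d*((z-c[2])/d[:,2])[:,None])[:,:2]
def mask(f,h0,h1,s0=90,v0=40,box=None):
    m=cv2.inRange(cv2.cvtColor(f["pixels"],cv2.COLOR_BGR2HSV),(h0,s0,v0),(h1,255,255))
    if box:
        k=np.zeros_like(m);x0,y0,x1,y1=box;k[y0:y1,x0:x1]=1;m=m*k
    return m
def big(m,mode=cv2.RETR_EXTERNAL):
    c,_=cv2.findContours(m,mode,cv2.CHAIN_APPROX_NONE);return max(c,key=len)[:,0]
def circ(P):
    A=np.c_[2*P,np.ones(len(P))];x=np.linalg.lstsq(A,(P**2).sum(1),rcond=None)[0]
    return x[:2],np.sqrt(x[2]+x[:2]@x[:2])
def load(n): return {k:v for k,v in np.load(n).items()}
E
python3 - <<'E'
from h import *
boxes={"top":dict(green=(415,200,462,245),orange=(418,268,460,312),cover=(150,205,245,305),rim=(245,215,355,325)),
"scene":dict(green=(215,275,260,320),orange=(210,232,247,268),cover=(390,200,470,265),rim=(300,195,390,275))}
H=dict(green=(40,85,32),orange=(5,18,32),cover=(105,130,20),rim=(24,34,70))
for n in boxes:
    f=load(n+"0.npz")
    for k,b in boxes[n].items():
        h0,h1,z=H[k]
        m=mask(f,h0,h1,150 if k in("orange","rim") else 90,40,b)
        if k=="rim":
            p=np.argwhere(m)[:,::-1]
            P=ray(f,cv2.convexHull(p)[:,0],z)
        else: P=ray(f,cv2.convexHull(big(m))[:,0],z)
        (x,y),r=cv2.minEnclosingCircle(P.astype(np.float32))
        print(n,k,m.astype(bool).sum(),"lsq",*circ(P),"mec",x,y,r)
        if k=="rim":
            c=circ(P)[0];Q=ray(f,p,z)-c;r=np.hypot(*Q.T);Q=Q[(r>66)&(r<86)]
            hh=np.histogram(np.degrees(np.arctan2(*Q.T[::-1]))%360,72,(0,360))[0];print(hh)
    if n=="top":
        m=cv2.inRange(f["pixels"],(0,0,0),(45,45,45));k=np.zeros_like(m);k[230:278,172:215]=1
        P=ray(f,big(m*k),70);print("handle",cv2.minAreaRect(P.astype(np.float32)))
        for z in(70,40):print(z)
E
```

```text
top green 550 lsq [ 596.24069779 -244.75783573] 28.361008033292645 mec 595.7429809570312 -244.99923706054688 29.037248611450195
top orange 769 lsq [ 466.06808957 -244.01799232] 30.595251075186052 mec 465.76416015625 -243.83201599121094 31.35335922241211
top cover 5062 lsq [522.88551829 210.75658715] 79.60507198337358 mec 522.9932250976562 210.48529052734375 80.06411743164062
top rim 1219 lsq [494.55165898  13.46775208] 81.0358810725219 mec 494.63861083984375 13.437271118164062 81.62387084960938
[16 22 22 21 23 24 22 22 21 21 23 22 21 25 19  0  0  0 18 24 24 23 24 25
 24 22 26 21 21 23 22 19 20  1  0  0 11 17 17 17 19 19 18 19 19 16 17 18
 17 17 13  0  0  0 12 17 21 19 20 22 21 22 20 22 22 23 23 22 18  0  0  0]
handle ((521.63671875, 207.8828887939453), (71.60617065429688, 18.128925323486328), 39.257747650146484)
70
40
scene green 441 lsq [ 599.38905518 -245.59563082] 28.707958394562176 mec 599.2348022460938 -245.43846130371094 29.230201721191406
scene orange 413 lsq [ 467.60861171 -244.87732765] 30.138532532802287 mec 467.27374267578125 -245.23941040039062 30.93623924255371
scene cover 2467 lsq [525.00747554 209.73578567] 80.58108570754656 mec 523.1043090820312 209.66217041015625 83.31344604492188
scene rim 356 lsq [499.71927952  11.71505197] 80.29960584956397 mec 505.0185852050781 9.923288345336914 87.40254974365234
[ 3  8  7  6  5  7  7  7  6  8  6  8  8 10  6  3  0  0  0  6  7  5  6  5
  6  4  5  5  7  4  6  4  3  0  0  0  2  5  7  5  4  7  6  6  6  7  6  6
  7  8  0  0  0  0  7  6  6  8  6  7  6  7  5  6  8  6  8  4  5  0  0  0]
```

Request:
carry_out:
  series:
    - [0,0,0,0.1243]
    - [0,0,0,0.1243]
    - [0,0,0,0.1243]
    - [0,0,0,0.1243]
    - [0,0,0,0.1243]
  hand: 85

```text
time: 0.57
tcp_pos: [209.2, 615.2, 230.9]
orientation: [-3.141, 0.001, 2.186]
contact_force: [-0.4, 0.6, -1.0]
grip_width: 85.6
finger_force: 0.0
```

Request:
carry_out:
  series:
    - [0,0,0,0.1243]
    - [0,0,0,0.1243]
    - [0,0,0,0.1243]
    - [0,0,0,0.1243]
    - [0,0,0,0.1243]

```text
time: 0.98
tcp_pos: [209.2, 615.2, 230.9]
orientation: [-3.141, 0.001, 1.565]
contact_force: [0.2, 0.6, -0.2]
grip_width: 85.0
finger_force: 0.0
```

Request:
carry_out:
  series:
    - [-30,14.3,0,0]
    - [-30,14.3,0,0]
    - [-30,14.3,0,0]
    - [-30,14.3,0,0]
    - [-30,14.3,0,0]

```text
time: 1.4
tcp_pos: [281.2, 463.7, 230.9]
orientation: [-3.141, 0.0, 1.571]
contact_force: [0.7, 0.1, -0.1]
grip_width: 85.0
finger_force: 0.0
```

Request:
carry_out:
  series:
    - [-30,14.3,0,0]
    - [-30,14.3,0,0]
    - [-30,14.3,0,0]
    - [-30,14.3,0,0]
    - [-30,14.3,0,0]

```text
time: 1.82
tcp_pos: [352.6, 313.7, 231.2]
orientation: [-3.141, -0.0, 1.571]
contact_force: [0.5, -0.1, -0.4]
grip_width: 85.0
finger_force: 0.0
```

Request:
carry_out:
  series:
    - [-30,14.3,0,0]
    - [-30,14.3,0,0]
    - [-30,14.3,0,0]
    - [-30,14.3,0,0]
    - [-30,14.3,0,0]

```text
time: 2.23
tcp_pos: [424.1, 163.7, 231.3]
orientation: [-3.142, -0.0, 1.571]
contact_force: [1.6, 1.0, -0.3]
grip_width: 85.4
finger_force: 0.0
```

Request:
carry_out:
  series:
    - [-30,14.3,0,0]
    - [-30,14.3,0,0]
    - [-30,14.3,0,0]
    - [-30,14.3,0,0]
    - [0,0,0,0]

```text
time: 2.65
tcp_pos: [483.0, 37.9, 231.7]
orientation: [3.14, 0.003, 1.561]
contact_force: [-0.4, -0.8, -0.4]
grip_width: 85.4
finger_force: 0.0
```

```bash
cat >> h.py <<'E'
from scipy.spatial.transform import Rotation as Ro
def wrist(name=None):
    from station import state,grab_frame
    s=state();f=dict(grab_frame("wrist"));T=np.eye(4)
    T[:3,:3]=Ro.from_euler("xyz",s["orientation"]).as_matrix();T[:3,3]=s["tcp_pos"]
    W=T@f["T_tool_cam"];f["R"]=W[:3,:3].T;f["t"]=-f["R"]@W[:3,3]
    if name:cv2.imwrite(f"pics/{name}.png",f["pixels"]);np.savez(name+".npz",**f)
    return f,s
E
python3 - <<'E'
from h import *
f,s=wrist("w1");print(s["tcp_pos"],s["orientation"])
E
```

```text
[482.96526143  37.94144998 231.68168894] [3.13957081e+00 2.70327116e-03 1.56070191e+00]
```

View pics/w1.png

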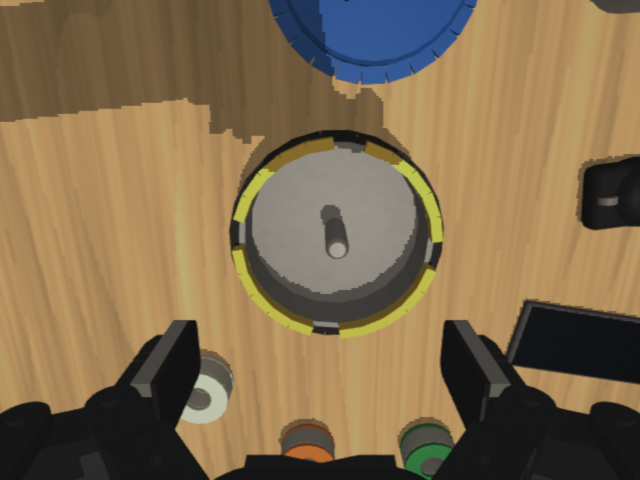

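The wrist view shows the yellow collar clearly, with notches at (350,146), (238,234), (326,328) and (432,252), and the spindle tip at (337,250).

Run:
```python
from h import *
f=load("w1.npz")
m=mask(f,22,34,150,60,(220,120,455,345))
p=np.argwhere(m)[:,::-1];P=ray(f,cv2.convexHull(p)[:,0],70)
c,r=circ(P);print("rim",c,r,cv2.minEnclosingCircle(P.astype(np.float32)))
Q=ray(f,p,70)-c;rr=np.hypot(*Q.T);Q=Q[(rr>72)&(rr<82)]
h=np.histogram(np.degrees(np.arctan2(*Q.T[::-1]))%90,45,(0,90))[0];print(h)
a=np.degrees(np.arctan2(*Q.T[::-1]))
z=[ (k,np.round(np.histogram(a%360,180,(0,360))[0][k:k+1],0)) for k in range(180)]
print("gaps deg",[2*k for k,v in z if v[0]<4])
g=cv2.cvtColor(f["pixels"],cv2.COLOR_BGR2GRAY)[225:270,315:360];print(g[::4,::3])
print("tip at 337,249:",ray(f,(337,249),79))
```

```text
rim [495.29781355  14.45212178] 80.14119663536152 ((495.54595947265625, 14.721357345581055), 80.65019989013672)
[ 26  98 101  99 103  96 103  97  96 107 101 107  98 108 111 103 102  98
  97 110 141 138 123 135 128 132 128 121 103 104  99 104  97 102 101 114
 111  38   0   0   0   0   0   0   0]
gaps deg [60, 62, 64, 66, 76, 78, 80, 82, 84, 86, 88, 90, 94, 96, 100, 104, 122, 124, 126, 166, 168, 170, 172, 174, 176, 178, 256, 258, 260, 262, 264, 266, 268, 346, 348, 350, 352, 354, 356, 358]
[[145 144 143 118  59  60  63  64  64  59 129 146 144 146 146]
 [145 145 145 115  60  61  63  64  65  61 101 147 146 144 145]
 [144 145 145 121  60  62  63  64  65  64  69 146 146 144 144]
 [143 143 145 122  60  62  65  67  67  64  61 143 145 144 144]
 [144 143 143 130  61  72  83  89  91  83  70 125 146 145 145]
 [141 141 142 130  71  95 157 159 163 162  90  93 146 145 144]
 [142 142 142 138  74 149 158 158 163 165 132 104 143 143 143]
 [142 142 141 140  94 128 156 158 161 165 103 140 143 143 143]
 [141 141 141 142 142 128  95 135 131 109 142 143 143 143 143]
 [139 142 142 142 142 140 140 141 142 142 144 144 143 144 143]
 [139 141 142 141 141 139 140 142 142 142 142 143 143 142 142]
 [138 139 140 140 139 139 140 141 142 142 141 141 142 143 142]]
tip at 337,249: [[495.53102249  14.60899722]]
```

Request:
carry_out:
  series:
    - [-35,14,0,0]
    - [-35,14,0,0]
    - [-35,14,10,0]
    - [-35,14,10,0]
    - [-35,14,20,0]

```text
time: 3.12
tcp_pos: [552.6, -128.9, 193.0]
orientation: [3.137, -0.001, 1.573]
contact_force: [1.0, -0.1, 0.7]
grip_width: 85.0
finger_force: 0.0
```

Request:
carry_out:
  series:
    - [-35,14,20,0]
    - [-35,14,20,0]
    - [-35,14,20,0]
    - [0,0,0,0]
    - [0,0,0,0]

```text
time: 3.53
tcp_pos: [590.1, -232.7, 130.1]
orientation: [-3.136, 0.001, 1.567]
contact_force: [0.1, 0.2, 0.4]
grip_width: 84.7
finger_force: 0.0
```

Run:
```python
from h import *
f,s=wrist("w2");print(s["tcp_pos"],s["orientation"])
m=mask(f,40,85,90,40)
P=ray(f,cv2.convexHull(big(m))[:,0],32);print(circ(P),cv2.minEnclosingCircle(P.astype(np.float32)))
```

```text
[ 590.06060141 -232.74438956  130.1062316 ] [-3.13583163e+00  5.13548492e-04  1.56714160e+00]
(array([ 597.72347424, -243.53456687]), np.float64(29.488896989148998)) ((597.8169555664062, -243.5828094482422), 29.758724212646484)
```

View pics/w2.png

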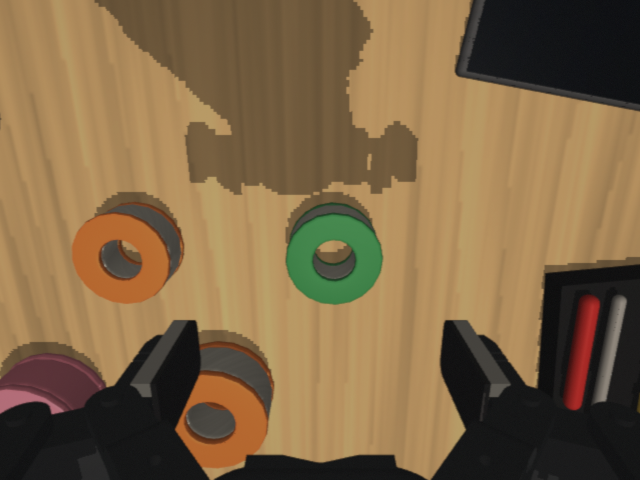

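The green reel is centred near (334,257), clear of both fingers. The small orange reel is at (121,257).

Request:
carry_out:
  series:
    - [-3.5,2.5,20,0]
    - [-3.5,2.5,20,0]
    - [-2,1,20,0]
    - [0,0,0,0]
    - [0,0,0,0]

```text
time: 4.0
tcp_pos: [598.1, -237.5, 73.5]
orientation: [-3.141, -0.002, 1.574]
contact_force: [0.3, -0.3, 0.2]
grip_width: 85.0
finger_force: 0.0
```

Run:
```python
from h import *
f=load("w2.npz")
m=mask(f,5,18,150,60,(60,180,190,310))
P=ray(f,cv2.convexHull(big(m))[:,0],32);print("orange",circ(P))
f,s=wrist("w3");print(s["tcp_pos"],s["orientation"],s["joint_vel"])
m=mask(f,40,85,90,40)
P=ray(f,cv2.convexHull(big(m))[:,0],32);print("green",circ(P))
```

```text
orange (array([ 467.24926563, -242.89166133]), np.float64(29.859276666608487))
[ 598.07180578 -237.47284762   73.53796806] [-3.14146880e+00 -2.12723429e-03  1.57369922e+00] [ 0.00035879 -0.02048448  0.02608203 -0.03219299  0.00468464 -0.00225341
 -0.00065615]
green (array([ 597.77742489, -243.55396676]), np.float64(29.5246492964835))
```

Request:
carry_out:
  series:
    - [-3,0,5,0]
    - [-3,0,10,0]
    - [0,0,15,0]
    - [0,0,15,0]
    - [0,0,10,0]

```text
time: 4.47
tcp_pos: [596.5, -245.7, 15.5]
orientation: [-3.139, -0.001, 1.571]
contact_force: [0.2, -0.4, 0.0]
grip_width: 84.8
finger_force: 0.0
```

Request:
carry_out:
  series:
    - [0,0,8,0]
    - [0,0,4,0]
    - [0,0,0,0]
    - [0,0,0,0]
    - [0,0,0,0]

```text
time: 4.88
tcp_pos: [598.2, -246.6, 6.8]
orientation: [3.141, 0.0, 1.571]
contact_force: [-0.1, 0.6, -0.2]
grip_width: 85.1
finger_force: 0.0
```

Request:
carry_out:
  series:
    - [1.5,0,1,0]
    - [1.5,0,0,0]
    - [0,0,0,0]
    - [0,0,0,0]
    - [0,0,0,0]

```text
time: 5.3
tcp_pos: [597.8, -243.2, 5.4]
orientation: [3.141, -0.0, 1.571]
contact_force: [0.5, 0.0, -0.2]
grip_width: 85.1
finger_force: 0.0
```

Request:
carry_out:
  series:
    - [0,0,0,0]
    - [0,0,0,0]
    - [0,0,0,0]
    - [0,0,0,0]
    - [0,0,0,0]
  hand: 50

```text
time: 5.72
tcp_pos: [598.1, -243.6, 6.0]
orientation: [3.141, 0.0, 1.571]
contact_force: [-1.1, 0.4, 5.9]
grip_width: 58.4
finger_force: 64.2
```

Request:
carry_out:
  series:
    - [0,0,0,0]
    - [0,0,0,0]
    - [0,0,0,0]
    - [0,0,0,0]
    - [0,0,0,0]

```text
time: 6.13
tcp_pos: [598.1, -243.6, 6.0]
orientation: [3.141, 0.0, 1.571]
contact_force: [-1.4, 0.5, 7.1]
grip_width: 58.1
finger_force: 64.2
```

Request:
carry_out:
  series:
    - [0,0,-10,0]
    - [0,0,-20,0]
    - [0,0,-30,0]
    - [0,0,-35,0]
    - [0,0,-30,0]

```text
time: 6.55
tcp_pos: [597.2, -243.4, 131.7]
orientation: [-3.141, 0.0, 1.57]
contact_force: [1.3, -1.2, -1.1]
grip_width: 58.1
finger_force: 64.6
```

Request:
carry_out:
  series:
    - [15,-6,0,0]
    - [30,-12,0,0]
    - [35,-14,0,0]
    - [35,-14,0,0]
    - [35,-14,0,0]

```text
time: 6.97
tcp_pos: [536.3, -92.1, 129.8]
orientation: [-3.141, -0.0, 1.57]
contact_force: [1.0, 1.3, -1.2]
grip_width: 58.2
finger_force: 64.7
```

Request:
carry_out:
  series:
    - [35,-14,0,0]
    - [35,-14,0,0]
    - [25,-10,0,0]
    - [13,-5,0,0]
    - [0,0,0,0]

```text
time: 7.38
tcp_pos: [493.0, 19.0, 130.0]
orientation: [-3.14, -0.003, 1.577]
contact_force: [1.6, -0.5, -1.5]
grip_width: 58.0
finger_force: 64.7
```

Request:
carry_out:
  series:
    - [0,0,0,0]
    - [0,0,0,0]
    - [0,0,0,0]
    - [0,0,0,0]
    - [0,0,0,0]

```text
time: 7.8
tcp_pos: [494.9, 13.5, 130.2]
orientation: [-3.142, 0.001, 1.569]
contact_force: [-0.4, -0.7, -1.9]
grip_width: 58.1
finger_force: 64.7
```

Run:
```python
from h import *
f,s=wrist("w4");p=s["tcp_pos"];print(p,s["orientation"])
m=mask(f,40,85,90,40)
c,r=circ(ray(f,cv2.convexHull(big(m))[:,0],p[2]-6+32));print("green rel tcp",c-p[:2],r)
m=mask(f,22,34,150,60)
q=np.argwhere(m)[:,::-1];P=ray(f,q,70);P=P[np.hypot(*(P-[495.4,14.5]).T)<95]
print("rim",circ(cv2.convexHull(P.astype(np.float32))[:,0].astype(float)))
```

```text
[494.88178776  13.52478413 130.15068774] [-3.14154123e+00  5.48979182e-04  1.56872243e+00]
green rel tcp [-0.22191006 -0.14905712] 29.80840410418354
rim (array([495.54444119,  14.14120936]), np.float64(80.1487392844231))
```

View pics/w4.png

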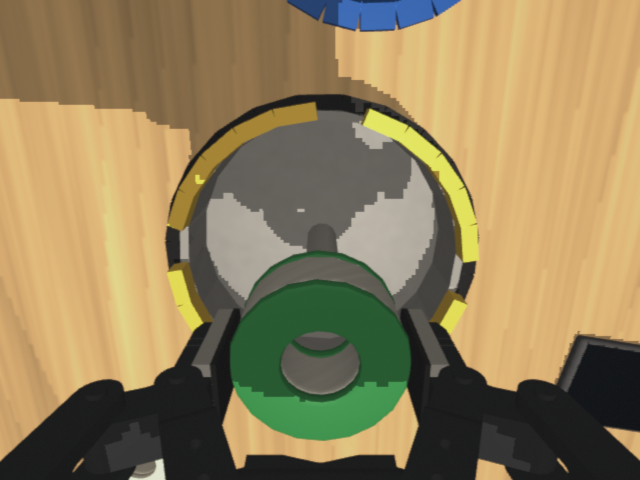

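The green reel is held level and centred between the fingers, over the spindle seen behind it at (322,240). It needs about +1 mm in both directions before lowering.

Request:
carry_out:
  series:
    - [1,0.8,0,0]
    - [0,0,5,0]
    - [0,0,10,0]
    - [0,0,12,0]
    - [0,0,12,0]

```text
time: 8.27
tcp_pos: [495.1, 15.8, 89.7]
orientation: [-3.141, 0.0, 1.571]
contact_force: [0.6, -0.7, -2.3]
grip_width: 58.3
finger_force: 64.7
```

Request:
carry_out:
  series:
    - [0,0,12,0]
    - [0,0,12,0]
    - [0,0,12,0]
    - [0,0,10,0]
    - [0,0,6,0]

```text
time: 8.68
tcp_pos: [494.6, 15.5, 37.4]
orientation: [-3.14, 0.001, 1.571]
contact_force: [0.1, -0.7, -1.7]
grip_width: 58.3
finger_force: 64.7
```

Request:
carry_out:
  series:
    - [0,0,5,0]
    - [0,0,3,0]
    - [0,0,2,0]
    - [0,0,1,0]
    - [0,0,0,0]

```text
time: 9.1
tcp_pos: [495.7, 15.8, 28.4]
orientation: [3.141, -0.0, 1.571]
contact_force: [0.9, -0.5, -1.8]
grip_width: 58.2
finger_force: 64.7
```

Request:
carry_out:
  series:
    - [-1,0,1,0]
    - [0,0,1,0]
    - [0,0,0.5,0]
    - [0,0,0,0]
    - [0,0,0,0]

```text
time: 9.52
tcp_pos: [495.7, 14.7, 26.0]
orientation: [3.141, -0.0, 1.571]
contact_force: [-0.9, -0.3, 0.6]
grip_width: 58.1
finger_force: 64.8
```

Request:
carry_out:
  series:
    - [0,0,0,0]
    - [0,0,0,0]
    - [0,0,0,0]
    - [0,0,0,0]
    - [0,0,0,0]
  hand: 85

```text
time: 9.93
tcp_pos: [495.6, 14.8, 25.8]
orientation: [3.141, -0.0, 1.571]
contact_force: [0.0, -0.1, 0.1]
grip_width: 84.8
finger_force: 0.0
```

Request:
carry_out:
  series:
    - [0,0,-10,0]
    - [0,0,-20,0]
    - [0,0,-30,0]
    - [0,0,-40,0]
    - [0,0,-40,0]

```text
time: 10.35
tcp_pos: [494.7, 14.0, 167.3]
orientation: [-3.14, 0.001, 1.57]
contact_force: [0.6, 0.6, 0.1]
grip_width: 85.0
finger_force: 0.0
```

Run:
```python
from h import *
f,s=wrist("w5");p=s["tcp_pos"];print(p,s["orientation"])
m=mask(f,40,85,90,40)
P=cv2.convexHull(big(m))[:,0]
for z in(52,54,58):print(z,circ(ray(f,P,z)))
```

```text
[494.67665827  13.95665087 167.32537519] [-3.14039892e+00  9.30479627e-04  1.56966110e+00]
52 (array([495.36117064,  14.61219201]), np.float64(29.338795390668334))
54 (array([495.35734123,  15.2331787 ]), np.float64(29.11180564494386))
58 (array([495.34968239,  16.47515209]), np.float64(28.657826153483008))
```

Request:
carry_out:
  series:
    - [-15,-2,0,0]
    - [-30,-4,0,0]
    - [-35,-4,0,0]
    - [-35,-4,0,0]
    - [-35,-4,0,0]

```text
time: 10.82
tcp_pos: [477.2, -136.8, 166.5]
orientation: [3.14, -0.001, 1.571]
contact_force: [0.5, -0.1, 0.6]
grip_width: 84.7
finger_force: 0.0
```

Request:
carry_out:
  series:
    - [-35,-4,15,0]
    - [-35,-4,20,0]
    - [-25,-1.5,20,0]
    - [-12,0,20,0]
    - [0,0,20,0]

```text
time: 11.23
tcp_pos: [467.2, -246.7, 70.8]
orientation: [3.141, 0.003, 1.565]
contact_force: [1.3, 0.6, 0.2]
grip_width: 84.8
finger_force: 0.0
```

Request:
carry_out:
  series:
    - [0,0,0,0]
    - [0,0,0,0]
    - [0,0,0,0]
    - [0,0,0,0]
    - [0,0,0,0]

```text
time: 11.65
tcp_pos: [469.3, -241.9, 72.1]
orientation: [3.139, -0.0, 1.572]
contact_force: [0.7, -0.4, -0.4]
grip_width: 85.1
finger_force: 0.0
```

Run:
```python
from h import *
f,s=wrist("w6");p=s["tcp_pos"];print(p,s["orientation"])
m=mask(f,5,18,150,60,(220,150,430,350))
c,r=circ(ray(f,cv2.convexHull(big(m))[:,0],32));print(c,r,c-p[:2])
```

```text
[ 469.26022523 -241.87212108   72.07687227] [ 3.13887921e+00 -2.09324015e-04  1.57229571e+00]
[ 466.83609685 -242.98201575] 29.663969663526796 [-2.42412838 -1.10989467]
```

Request:
carry_out:
  series:
    - [-1,-2.4,5,0]
    - [0,0,10,0]
    - [0,0,15,0]
    - [0,0,15,0]
    - [0,0,10,0]

```text
time: 12.12
tcp_pos: [464.6, -242.6, 13.7]
orientation: [-3.14, -0.001, 1.571]
contact_force: [-0.8, -1.0, 0.2]
grip_width: 85.1
finger_force: 0.0
```

Request:
carry_out:
  series:
    - [0,0,7,0]
    - [0,0,4,0]
    - [0,0,0,0]
    - [0,0,0,0]
    - [0,0,0,0]

```text
time: 12.53
tcp_pos: [466.1, -243.6, 5.3]
orientation: [3.14, 0.0, 1.571]
contact_force: [-0.3, -0.4, 0.1]
grip_width: 84.8
finger_force: 0.0
```

Request:
carry_out:
  series:
    - [0.5,0.5,0,0]
    - [0,0,0,0]
    - [0,0,0,0]
    - [0,0,0,0]
    - [0,0,0,0]
  hand: 50

```text
time: 12.95
tcp_pos: [466.9, -242.8, 5.9]
orientation: [3.14, -0.001, 1.571]
contact_force: [-1.8, 0.4, 7.5]
grip_width: 58.4
finger_force: 62.6
```

Request:
carry_out:
  series:
    - [0,0,0,0]
    - [0,0,0,0]
    - [0,0,0,0]
    - [0,0,0,0]
    - [0,0,0,0]

```text
time: 13.37
tcp_pos: [466.9, -242.7, 5.9]
orientation: [3.14, -0.001, 1.571]
contact_force: [-1.8, 2.4, 8.3]
grip_width: 58.5
finger_force: 62.6
```

Request:
carry_out:
  series:
    - [0,0,-10,0]
    - [0,0,-20,0]
    - [0,0,-30,0]
    - [0,0,-35,0]
    - [0,0,-30,0]

```text
time: 13.78
tcp_pos: [465.4, -243.1, 131.4]
orientation: [-3.141, 0.0, 1.57]
contact_force: [1.2, 0.0, -2.5]
grip_width: 58.2
finger_force: 65.2
```

Request:
carry_out:
  series:
    - [15,2,0,0]
    - [30,3,0,0]
    - [35,4,0,0]
    - [35,4,0,0]
    - [35,4,0,0]

```text
time: 14.2
tcp_pos: [482.6, -91.5, 130.0]
orientation: [3.141, -0.001, 1.57]
contact_force: [1.4, -0.3, -2.6]
grip_width: 58.2
finger_force: 65.1
```

Request:
carry_out:
  series:
    - [35,4,0,0]
    - [35,4,0,0]
    - [25,3,0,0]
    - [13,1,0,0]
    - [0,0,0,0]

```text
time: 14.62
tcp_pos: [494.9, 18.7, 129.7]
orientation: [-3.141, -0.001, 1.576]
contact_force: [-0.4, -0.2, -2.9]
grip_width: 58.0
finger_force: 65.1
```

Request:
carry_out:
  series:
    - [0,0,0,0]
    - [0,0,0,0]
    - [0,0,0,0]
    - [0,0,0,0]
    - [0,0,0,0]

```text
time: 15.03
tcp_pos: [495.0, 14.0, 129.7]
orientation: [3.142, -0.0, 1.569]
contact_force: [-0.3, 0.8, -2.5]
grip_width: 58.6
finger_force: 65.1
```

Run:
```python
from h import *
f,s=wrist("w7");p=s["tcp_pos"];print(p,s["orientation"])
m=mask(f,5,18,150,40,(200,150,440,460))
c,r=circ(ray(f,cv2.convexHull(big(m))[:,0],p[2]-6+32));print("rel tcp",c-p[:2],r)
```

```text
[495.03501945  13.96553302 129.73508958] [ 3.14155670e+00 -1.08513837e-05  1.56857089e+00]
rel tcp [-0.15961603 -0.12459093] 29.823034107771612
```

Request:
carry_out:
  series:
    - [0,0.5,0,0]
    - [0,0,5,0]
    - [0,0,10,0]
    - [0,0,12,0]
    - [0,0,12,0]

```text
time: 15.5
tcp_pos: [495.2, 15.3, 89.2]
orientation: [-3.141, 0.0, 1.571]
contact_force: [0.7, 0.4, -2.9]
grip_width: 58.1
finger_force: 65.2
```

Request:
carry_out:
  series:
    - [0,0,12,0]
    - [0,0,9,0]
    - [0,0,5,0]
    - [0,0,3,0]
    - [0,0,2,0]

```text
time: 15.92
tcp_pos: [495.6, 15.0, 59.2]
orientation: [-3.141, 0.001, 1.571]
contact_force: [0.3, -0.3, -2.3]
grip_width: 58.1
finger_force: 65.1
```

Request:
carry_out:
  series:
    - [0,0,0.5,0]
    - [0,0,0.5,0]
    - [0,0,0,0]
    - [0,0,0,0]
    - [0,0,0,0]

```text
time: 16.33
tcp_pos: [495.8, 15.3, 59.0]
orientation: [3.141, -0.0, 1.571]
contact_force: [-0.8, 0.0, -2.1]
grip_width: 57.8
finger_force: 65.1
```

Request:
carry_out:
  series:
    - [0,0,0.8,0]
    - [0,0,0.5,0]
    - [0,0,0,0]
    - [0,0,0,0]
    - [0,0,0,0]

```text
time: 16.75
tcp_pos: [495.9, 15.3, 57.9]
orientation: [3.141, -0.001, 1.571]
contact_force: [-2.2, 0.0, 5.0]
grip_width: 57.9
finger_force: 65.8
```

Request:
carry_out:
  series:
    - [0,0,0,0]
    - [0,0,0,0]
    - [0,0,0,0]
    - [0,0,0,0]
    - [0,0,0,0]
  hand: 85

```text
time: 17.17
tcp_pos: [495.6, 15.2, 57.3]
orientation: [3.142, 0.0, 1.571]
contact_force: [0.4, -0.5, 0.4]
grip_width: 85.0
finger_force: 0.0
```

Request:
carry_out:
  series:
    - [0,0,-10,0]
    - [0,0,-20,0]
    - [0,0,-30,0]
    - [0,0,-30,0]
    - [0,0,-30,0]

```text
time: 17.58
tcp_pos: [495.4, 14.6, 179.2]
orientation: [3.141, 0.0, 1.57]
contact_force: [0.4, 1.2, 0.2]
grip_width: 84.8
finger_force: 0.0
```

Run:
```python
from h import *
f,s=wrist("w8");p=s["tcp_pos"];print(p,s["orientation"])
m=mask(f,5,18,150,40,(200,120,440,460))
P=cv2.convexHull(big(m))[:,0]
for z in(84,90):print(z,circ(ray(f,P,z)))
```

```text
[495.39403562  14.62416191 179.23662953] [3.14144602e+00 2.38509207e-04 1.56983133e+00]
84 (array([495.58631409,  15.29905776]), np.float64(29.399731898971055))
90 (array([495.58108976,  17.31555709]), np.float64(28.660023143099018))
```

Request:
carry_out:
  series:
    - [15,2,0,0]
    - [25,4,0,0]
    - [35,5,0,0]
    - [35,5,0,0]
    - [35,5,0,0]

```text
time: 18.05
tcp_pos: [516.2, 162.3, 177.2]
orientation: [-3.141, -0.001, 1.571]
contact_force: [0.3, 0.1, 0.8]
grip_width: 85.0
finger_force: 0.0
```

Request:
carry_out:
  series:
    - [30,4,0,0]
    - [20,3,0,0]
    - [0,0,0,0]
    - [0,0,0,0]
    - [0,0,0,0]

```text
time: 18.47
tcp_pos: [523.3, 209.4, 177.0]
orientation: [-3.141, 0.001, 1.57]
contact_force: [0.6, -1.0, 0.9]
grip_width: 85.3
finger_force: 0.0
```

Run:
```python
from h import *
f,s=wrist("w9");p=s["tcp_pos"];print(p,s["orientation"])
```

```text
[523.32244015 209.40061823 176.96536336] [-3.14094219e+00  1.31054670e-03  1.57025146e+00]
```

View pics/w9.png

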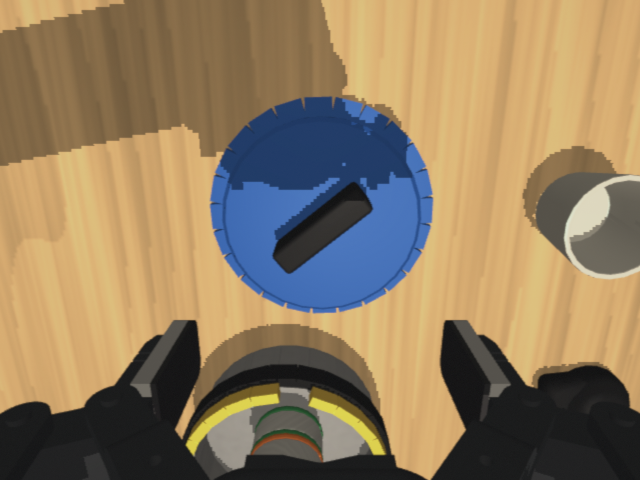

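Both reels are stacked. The handle runs from about (285,262) to (362,190), and the cover disc is centred near (322,205). Next I measure the cover centre and the handle.

Run:
```python
from h import *
f=load("w9.npz")
m=mask(f,100,130,90,30,(200,85,445,320))
print("cover",circ(ray(f,cv2.convexHull(big(m))[:,0],20)))
g=f["pixels"].max(2);k=np.zeros_like(g);k[175:280,265:380]=255
d=((g<62)&(k>0)).astype(np.uint8)
c=big(d);print(cv2.boundingRect(c))
for z in(70,64,55):print(z,cv2.minAreaRect(ray(f,c,z).astype(np.float32)))
```

```text
cover (array([523.9071599 , 212.75258718]), np.float64(80.8636693664032))
(273, 182, 99, 91)
70 ((523.0283203125, 215.85885620117188), (69.76411437988281, 21.642309188842773), 39.148597717285156)
64 ((523.0197143554688, 214.07131958007812), (71.43767547607422, 22.1614933013916), 39.14862823486328)
55 ((523.0068359375, 211.38995361328125), (73.94805145263672, 22.940282821655273), 39.148651123046875)
```

Request:
carry_out:
  series:
    - [2.8,0.4,0,0]
    - [0,0,10,0.11]
    - [0,0,15,0.11]
    - [0,0,15,0.11]
    - [0,0,10,0.11]

```text
time: 18.93
tcp_pos: [523.6, 212.0, 126.5]
orientation: [-3.141, 0.0, 1.124]
contact_force: [-1.2, -0.5, -0.1]
grip_width: 84.9
finger_force: 0.0
```

Request:
carry_out:
  series:
    - [0,0,10,0.11]
    - [0,0,10,0.11]
    - [0,0,10,0.11]
    - [0,0,10,0.11]
    - [0,0,0,0.006]

```text
time: 19.35
tcp_pos: [522.7, 211.8, 85.8]
orientation: [-3.141, 0.003, 0.68]
contact_force: [-0.9, 0.1, -1.0]
grip_width: 84.7
finger_force: 0.0
```

Request:
carry_out:
  series:
    - [0,0,10,0]
    - [0,0,5,0]
    - [0,0,0,0]
    - [0,0,0,0]
    - [0,0,0,0]

```text
time: 19.77
tcp_pos: [524.4, 213.0, 72.9]
orientation: [3.142, -0.001, 0.685]
contact_force: [0.0, -0.5, 0.6]
grip_width: 85.3
finger_force: 0.0
```

Request:
carry_out:
  series:
    - [0,0,10,0]
    - [0,0,8,0]
    - [0,0,6,0]
    - [0,0,2,0]
    - [0,0,0,0]

```text
time: 20.18
tcp_pos: [523.3, 212.7, 45.4]
orientation: [-3.142, 0.002, 0.685]
contact_force: [-0.7, 0.0, 0.9]
grip_width: 85.3
finger_force: 0.0
```

Request:
carry_out:
  series:
    - [0,0,0,0]
    - [0,0,0,0]
    - [0,0,0,0]
    - [0,0,0,0]
    - [0,0,0,0]
  hand: 10

```text
time: 20.6
tcp_pos: [524.1, 213.1, 46.7]
orientation: [-3.142, -0.001, 0.685]
contact_force: [-1.2, -0.9, 0.3]
grip_width: 25.3
finger_force: 0.0
```

Request:
carry_out:
  series:
    - [0,0,0,0]
    - [0,0,0,0]
    - [0,0,0,0]
    - [0,0,0,0]
    - [0,0,0,0]

```text
time: 21.02
tcp_pos: [524.4, 213.1, 46.9]
orientation: [3.141, -0.001, 0.685]
contact_force: [-0.5, 0.1, 4.7]
grip_width: 17.1
finger_force: 60.3
```

Request:
carry_out:
  series:
    - [0,0,-5,0]
    - [0,0,-15,0]
    - [0,0,-30,0]
    - [0,0,-30,0]
    - [0,0,-20,0]

```text
time: 21.43
tcp_pos: [523.9, 212.7, 147.9]
orientation: [3.142, -0.0, 0.684]
contact_force: [0.6, 0.7, -3.1]
grip_width: 17.1
finger_force: 59.4
```

Request:
carry_out:
  series:
    - [0,0,0,-0.109]
    - [0,0,0,-0.109]
    - [0,0,0,-0.109]
    - [0,0,0,-0.109]
    - [0,0,0,-0.109]

```text
time: 21.85
tcp_pos: [522.8, 212.8, 145.4]
orientation: [-3.14, 0.002, 1.235]
contact_force: [0.5, -0.6, -4.1]
grip_width: 16.7
finger_force: 59.3
```

Request:
carry_out:
  series:
    - [0,0,0,-0.109]
    - [0,0,0,-0.111]
    - [0,0,0,0]
    - [0,0,0,0]
    - [0,0,0,0]

```text
time: 22.27
tcp_pos: [523.5, 212.8, 145.9]
orientation: [-3.141, 0.001, 1.447]
contact_force: [-0.1, 0.2, -3.3]
grip_width: 17.0
finger_force: 59.3
```

Run:
```python
from h import *
f,s=wrist("w10");p=s["tcp_pos"];print(p,s["orientation"])
m=mask(f,100,130,90,30)
z=p[2]-46.9+20
print("wrist rel",circ(ray(f,cv2.convexHull(big(m))[:,0],z)))
from station import grab_frame
f=grab_frame("top");cv2.imwrite("pics/t10.png",f["pixels"])
m=mask(f,105,130,90,40,(100,150,300,360))
print("top",circ(ray(f,cv2.convexHull(big(m))[:,0],z)))
```

```text
[523.48468926 212.77314643 145.91528493] [-3.14069418e+00  6.54047912e-04  1.44697994e+00]
wrist rel (array([523.23667605, 213.88223158]), np.float64(80.3690106239156))
top (array([521.81922912, 210.39590609]), np.float64(79.70028610386156))
```

View pics/w10.png

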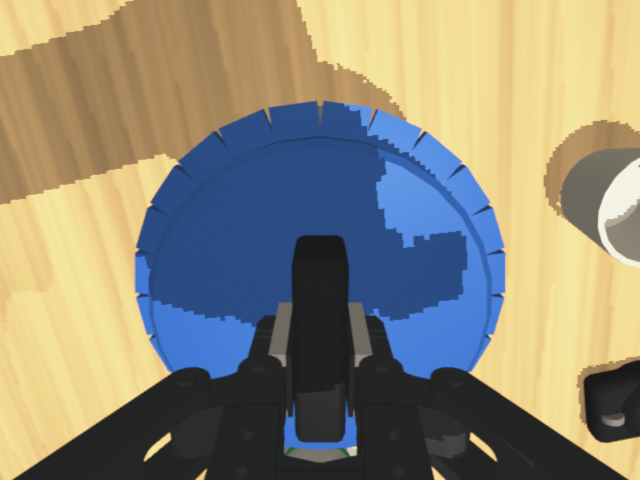

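Request:
carry_out:
  series:
    - [-15,0,0,0]
    - [-25,-1,0,0]
    - [-35,-1,0,0]
    - [-35,-1,0,0]
    - [-35,-0.8,0,0]

```text
time: 22.78
tcp_pos: [502.0, 67.3, 146.2]
orientation: [-3.141, 0.0, 1.449]
contact_force: [0.8, -0.1, -3.1]
grip_width: 16.4
finger_force: 59.3
```

Request:
carry_out:
  series:
    - [-30,0,0,0]
    - [-17,0,0,0]
    - [-9,0,0,0]
    - [0,0,0,0]
    - [0,0,0,0]

```text
time: 23.2
tcp_pos: [496.0, 14.6, 146.5]
orientation: [3.141, -0.001, 1.449]
contact_force: [1.4, 0.7, -3.0]
grip_width: 16.7
finger_force: 59.3
```

Request:
carry_out:
  series:
    - [0,0,0,0]
    - [0,0,0,0]
    - [0,0,0,0]
    - [0,0,0,0]
    - [0,0,0,0]

```text
time: 23.62
tcp_pos: [496.0, 14.5, 146.3]
orientation: [-3.142, 0.0, 1.451]
contact_force: [-0.1, -0.3, -3.5]
grip_width: 16.7
finger_force: 59.3
```

Request:
carry_out:
  series:
    - [-0.4,-0.5,4,0]
    - [0,0,8,0]
    - [0,0,6,0]
    - [0,0,4,0]
    - [0,0,3,0]

```text
time: 24.03
tcp_pos: [494.8, 13.4, 120.4]
orientation: [-3.14, 0.001, 1.45]
contact_force: [0.3, -0.6, -3.1]
grip_width: 17.0
finger_force: 59.4
```

Request:
carry_out:
  series:
    - [0,0,2,0]
    - [0,0,2,0]
    - [0,0,2,0]
    - [0,0,0,0]
    - [0,0,0,0]

```text
time: 24.45
tcp_pos: [495.5, 13.6, 115.4]
orientation: [3.141, -0.0, 1.45]
contact_force: [-0.1, -0.2, -2.9]
grip_width: 16.8
finger_force: 59.4
```

Plug is entering without contact; continue gently.

Request:
carry_out:
  series:
    - [0.5,0,1.5,0]
    - [0,0,1,0]
    - [0,0,1,0]
    - [0,0,0,0]
    - [0,0,0,0]

```text
time: 24.87
tcp_pos: [495.5, 14.1, 111.9]
orientation: [-3.142, -0.0, 1.45]
contact_force: [0.7, -0.9, -3.5]
grip_width: 16.7
finger_force: 59.4
```

Request:
carry_out:
  series:
    - [0,0,1,0]
    - [0,0,1,0]
    - [0,0,1,0]
    - [0,0,0,0]
    - [0,0,0,0]

```text
time: 25.28
tcp_pos: [495.4, 14.1, 108.8]
orientation: [-3.141, 0.0, 1.45]
contact_force: [-0.7, 0.4, -1.8]
grip_width: 17.0
finger_force: 59.4
```

Already below riding height with no force, so the lugs are in the notches. I'll lower it the rest of the way.

Request:
carry_out:
  series:
    - [0,0,1,0]
    - [0,0,1,0]
    - [0,0,1,0]
    - [0,0,0,0]
    - [0,0,0,0]

```text
time: 25.7
tcp_pos: [495.4, 14.1, 105.8]
orientation: [-3.141, 0.0, 1.45]
contact_force: [-0.5, -0.1, -3.5]
grip_width: 16.9
finger_force: 59.4
```

Request:
carry_out:
  series:
    - [0,0,1,0]
    - [0,0,1,0]
    - [0,0,0.7,0]
    - [0,0,0,0]
    - [0,0,0,0]

```text
time: 26.12
tcp_pos: [495.4, 14.1, 103.1]
orientation: [-3.142, 0.0, 1.45]
contact_force: [-0.4, 0.5, -3.8]
grip_width: 16.6
finger_force: 59.4
```

Request:
carry_out:
  series:
    - [0,0,0.5,0]
    - [0,0,0.5,0]
    - [0,0,0,0]
    - [0,0,0,0]
    - [0,0,0,0]

```text
time: 26.53
tcp_pos: [495.6, 14.1, 102.8]
orientation: [-3.141, -0.0, 1.45]
contact_force: [-3.2, 0.8, 5.2]
grip_width: 16.8
finger_force: 60.6
```

Request:
carry_out:
  series:
    - [0,0,0,0]
    - [0,0,0,0]
    - [0,0,0,0]
    - [0,0,0,0]
    - [0,0,0,0]
  hand: 60

```text
time: 26.95
tcp_pos: [495.6, 14.1, 102.2]
orientation: [3.141, -0.0, 1.45]
contact_force: [0.0, 0.3, 0.9]
grip_width: 59.9
finger_force: 0.0
```

Request:
carry_out:
  series:
    - [0,0,-10,0]
    - [0,0,-20,0]
    - [0,0,-30,0]
    - [0,0,-30,0]
    - [0,0,-20,0]

```text
time: 27.37
tcp_pos: [496.5, 13.6, 215.5]
orientation: [3.138, -0.001, 1.449]
contact_force: [0.7, 0.1, -0.3]
grip_width: 60.1
finger_force: 0.0
```

Request:
carry_out:
  series:
    - [0,0,0,0]
    - [0,0,0,0]
    - [0,0,0,0]
    - [0,0,0,0]
    - [0,0,0,0]

```text
time: 27.78
tcp_pos: [494.7, 14.0, 211.2]
orientation: [-3.14, 0.001, 1.45]
contact_force: [-0.1, 0.2, 0.7]
grip_width: 60.0
finger_force: 0.0
```

Run:
```python
from h import *
f,s=wrist("w11");p=s["tcp_pos"];print(p,s["orientation"])
m=mask(f,100,130,90,30)
P=cv2.convexHull(big(m))[:,0]
for z in(76,84):print(z,circ(ray(f,P,z)))
```

```text
[494.71885367  13.9550201  211.1674058 ] [-3.13984909e+00  1.09614573e-03  1.44966346e+00]
76 (array([495.45565676,  14.72399734]), np.float64(81.17830620769443))
84 (array([495.71823747,  17.01064452]), np.float64(78.84502475810588))
```

View pics/w11.png

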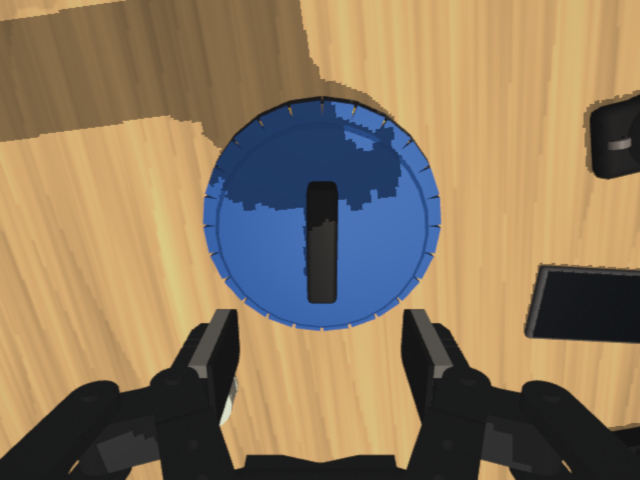

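The cover lies level and centred on the canister (disc centre near (322,213)). Its radius and position fit the seated height, and the gripper is clear.

```bash
python3 -c "
from station import *
print(hand_in())"
```

```text
the job is handed in; nothing more can be done
None
```

The job is handed in, though no verdict came back: both reels are stacked on the spindle, the cover has dropped into the notches with about 5 N of pressure and lies centred, the gripper is clear, and I kept away from the mouse, phone and tin.

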